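Lock a T-headed clamp stud in the notch of a planing stop

ROBOT

A 6-joint arm with a two-finger parallel gripper is mounted at the origin on the work surface. World frame = base frame: x ahead of the robot, y to its left, z up, the work surface at z = 0. Lengths are in mm, angles in rad, forces in N, time in s.
With the tool pointing down it reaches from about 350 to 875 mm from the base axis. Payload 4.2 kg.
Tool frame: the origin (TCP) lies at the very end of the fingers, on their centre line; the grasp point (between the pads) lies 19 mm behind it; z points along the fingers, y is the line along which they close (so a half turn about z gives the same grasp; the last joint's range is limited). The gripper opens to 85 mm and grips with 20 to 120 N. Pads are 22 mm wide; open, the fingers measure 114 mm over their backs; the gripper's body (76 mm by 85 mm) begins 54 mm behind the grasp point. The pads swing forward as they close: fully open they stand 13 mm farther back than shut.
Start: joints at [-1.024, 0.385, 0.008, 0, -1.194, -0.259], TCP at [177.418, -599.268, 231.312] pointing down, gripper open.
Joint ranges: [-3.14, 3.14], [-1.21, 2.06], [-1.07, 1.41], [-3.16, 2.05], [-2.99, -0.16], [-3.1, 3.1]. Speed limits (rad/s): [2.79, 2.79, 3.14, 3.14, 3.14, 3.14].

INTERFACE

Orientations are given as a unit quaternion [x, y, z, w].
In Python, from bench import arm, optics gives the robot as it stands. The module is installed in compiled form; this text tells all that it offers.
- The arm moves only by the tool step_arm, never from a script. Its argument "motion" is a list of rows, each an object with "dr": the turn, a rotation vector about the tool's x, y, z in units of 8 degrees (1.0 is 8 degrees), a list of three; "slide": the shift along the tool's x, y, z in mm, a list of three; "jaw": the finger opening in mm, from 0 to 85.4. A call has exactly 8 rows; each row is the pose to reach, as a shift and turn from the pose commanded when the call began, along the tool's axes at that moment; what a row does not reach only later rows make up. A row lasts 1/8 s, in which the tool goes at most 62.5 mm and 10.7 degrees, less where a joint would pass 70% of its speed; a pose out of reach is approached as far as the arm can. A call with a gripper value outside its range is refused whole. The fingers move at their own pace and stop on an object; the grip force is fixed at half the most. Time passes only in rows, so rows that repeat a pose let the fingers close, or fill a call up. It gives the time, the measured TCP pose, the force, the opening and the grip force at its end, in the units of the state.
- arm.read_state(): the state, without advancing time (a new reading comes with each control period).
- optics.get_image(name): name is "side" or "top" or "wrist"; returns the picture (384x512x3 uint8, blue, green, red); there is no depth.
- optics.camera_info(name): a dict with "camera_matrix" (3x3 intrinsics, pixels), "view" (4x4, takes a point from world to camera coordinates); the wrist camera has in their place "T_tool_cam" (4x4, takes a point from camera to tool coordinates, whose origin is the TCP and whose axes are the flange's). Camera axes: x right, y up, looking along -z (the intrinsics and any distortion apply to the point x, -y, -z); pixel columns grow to the right and rows downward; lengths in mm; the calibration is good to about 2 mm. A picture is of the moment at which its call begins: read the wrist's pose just before it. camera_info takes no time and is no camera call.
- arm.job_done(): hands the job in; it is judged then, once.
The state is a dict: "clock": time; "joints": joint angles; "joint_vel": joint speeds; "joint_efforts": joint torques, N m; "position": TCP position; "ee_rot": TCP orientation; "contact_force": force on the tool from outside, world axes, zero at the start; "wrist_torque": the same for the moment, N m; "gripper_width": finger opening in mm; "grasp_force": force on a finger pad.
Only numpy, scipy, OpenCV 4.12 (cv2) and the standard library are available. Lean on these libraries where they do the work, as an engineer would, in place of code of your own. Each camera call takes 0.05 s, during which the arm holds its last target. There are 200 camera calls.

TASK

Fasten the planing stop to the T-track with the clamp stud that has a narrow oblong T-head (not the ones with a square or round foot). Lower the stud upright with its T-head lengthwise into the open slot, in front of the stop's notched foot, slide it along the slot until its shank is fully home in the notch, and only then turn it a quarter turn so that the head locks crosswise under the lips; let go and leave it standing there.

Things in the scene. Friction and masses are not known exactly. Their poses are not given: they have to be found in the camera images.
- stud_bar (a point): Sizes in mm. Centre of the grip bar (wood, 50 long x, 16 thick y, 44 high) on top of the loose T-stud, z up. Bottom up: steel T-head 48 (x, parallel to bar) by 22 by 8, shank 12 dia, collar 30 dia at 31-36, bar 36-80; this point is on the axis, 58 above the bottom. 150 g; stands upright on the bench. Decoys: same bar on a 48 square foot; round knob on a round foot.
- track: Sizes in mm. Fixed aluminium T-track, 320 long (x), 100 wide, 30 high. Origin: underside centre at bench level, on the slot's midline; x runs along the slot to the stop, z up. Mouth 32 wide; lips 22-30 above bench; cavity 64 wide, floor 8 above bench (head on it: bar centre at 66). Head passes the mouth lengthwise, is trapped crosswise. End caps at x = +-152.
- seat (a point): Sizes in mm. Where the shank axis belongs: slot midline, 30 above bench (track top), axes as the track's. In the notch of the stop's fixed wooden foot, 6 thick, 80 wide, on the track: notch 20 wide, flared mouth 45 before (-x), end 8 beyond. Collar clears the foot by 3 with head on the floor. Head drops in freely when centred 80-105 before. Wood block 45 high on the foot 92-132 beyond.
Things that resemble listed ones, but are neither listed nor needed, are in the scene too. Leave any orange, pink or red look-alike of the part that bears stud_bar alone.

How it is judged:
By the outcome, as a careful person would: the job done as asked, in the order asked, and still so for the second after the job is handed in, with the robot touching nothing.
It also fails if it takes over 45 s, if anything falls off the work surface, if the arm or the gripper's body presses on something with over 40 N, if the wrist force passes 120 N, or if a joint passes its speed limit or range.

## Working session

There is one attempt and no reset: what is moved stays moved. The work goes in short steps, Python scripts to look and compute and a tool call to move; the robot and the scene stay as the last step left them, time stands still between calls to the robot, and variables do not carry over. Pictures are saved under pics/ and viewed, at most 10 in all, crops included, and the job is handed in when it is done.

Besides the shell and the picture viewer there is one more tool, called after ">>>" as a command line: name --argument value ..., lists and objects as JSON in quotes. step_arm: Moves the arm, as the interface text tells. Its arguments: {"type":"object","properties":{"motion":{"type":"array","items":{"type":"object","properties":{"dr":{"type":"array","items":{"type":"number"}},"slide":{"type":"array","items":{"type":"number"}},"jaw":{"type":"number"}}}}},"required":["motion"]}

```bash
mkdir -p pics; cat > h.py <<'E'
import numpy as np, cv2
from bench import arm, optics
from scipy.spatial.transform import Rotation as R
def snap(n,f):
    s=arm.read_state(); im=np.array(optics.get_image(n)); cv2.imwrite(f'pics/{f}.png',im); return s,im
def ray(n,px,s=None):
    c=optics.camera_info(n); K=np.array(c["camera_matrix"],float)
    d=np.linalg.inv(K)@np.array([px[0],px[1],1.]); d=np.array([d[0],-d[1],-d[2]])
    if n=="wrist":
        T=np.array(c["T_tool_cam"]); W=np.eye(4); W[:3,:3]=R.from_quat(s["ee_rot"]).as_matrix(); W[:3,3]=s["position"]; T=W@T
    else: T=np.linalg.inv(np.array(c["view"]))
    return T[:3,3],T[:3,:3]@d
def atz(n,px,z,s=None):
    o,d=ray(n,px,s); return o+d*(z-o[2])/d[2]
def tri(rs):
    A=np.zeros((3,3));b=np.zeros(3)
    for o,d in rs:
        d=d/np.linalg.norm(d);P=np.eye(3)-np.outer(d,d);A+=P;b+=P@o
    p=np.linalg.solve(A,b); return p,[np.linalg.norm(np.cross(p-o,d/np.linalg.norm(d))) for o,d in rs]
E
python3 - <<'E'
from h import *
s,a=snap("top","top0");_,b=snap("side","side0");_,c=snap("wrist","w0")
print(s)
for n in("top","side","wrist"): print(n,{k:(np.round(v,3).tolist() if not isinstance(v,str) else v) for k,v in optics.camera_info(n).items()})
E
```

```text
{'clock': 0.0, 'joints': array([-1.02438879e+00,  3.85540079e-01,  6.62700734e-03, -5.26165667e-04,
       -1.19398218e+00, -2.58588356e-01]), 'joint_vel': array([ 2.56189805e-04,  4.78018882e-05,  2.56066323e-03,  1.28702163e-03,
        1.06868425e-03, -6.21847400e-04]), 'joint_efforts': array([-6.72242058e-04, -3.92289662e+01,  1.88399059e+01,  4.18612897e+00,
       -4.65394347e-03, -3.45380045e-05]), 'position': array([ 177.26676197, -598.7255257 ,  230.22795288]), 'ee_rot': array([-1.43317234e-01,  9.89676214e-01,  1.06137767e-03, -1.86109876e-04]), 'contact_force': array([-0.02788425, -0.1170196 , -0.48086054]), 'wrist_torque': array([-0.03649838,  0.06368206, -0.02249713]), 'grasp_force': 0.0, 'gripper_width': 85.1631206823706}
top {'camera_matrix': [[482.38, 0.0, 247.859], [0.0, 482.38, 190.636], [0.0, 0.0, 1.0]], 'view': [[-0.028, -0.999, -0.014, 70.592], [0.996, -0.03, 0.084, -473.699], [-0.085, -0.012, 0.996, -970.802], [0.0, 0.0, 0.0, 1.0]]}
side {'camera_matrix': [[398.285, 0.0, 246.073], [0.0, 398.285, 191.041], [0.0, 0.0, 1.0]], 'view': [[0.962, -0.273, 0.012, -456.419], [0.131, 0.499, 0.857, -160.261], [-0.24, -0.822, 0.516, -641.357], [0.0, 0.0, 0.0, 1.0]]}
wrist {'camera_matrix': [[274.434, 0.0, 254.333], [0.0, 274.434, 192.544], [0.0, 0.0, 1.0]], 'T_tool_cam': [[-0.0, 0.95, 0.311, 78.163], [1.0, -0.0, 0.001, 0.026], [0.001, 0.311, -0.95, -141.81], [0.0, 0.0, 0.0, 1.0]]}
```

View pics/top0.png

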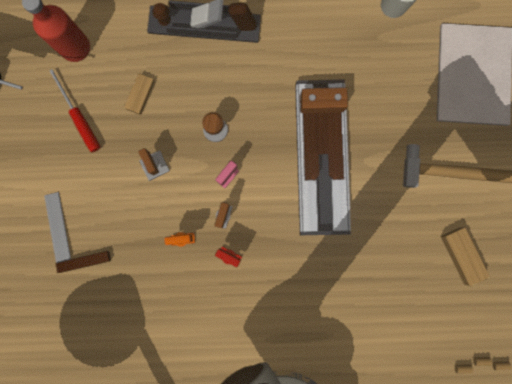

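View pics/side0.png

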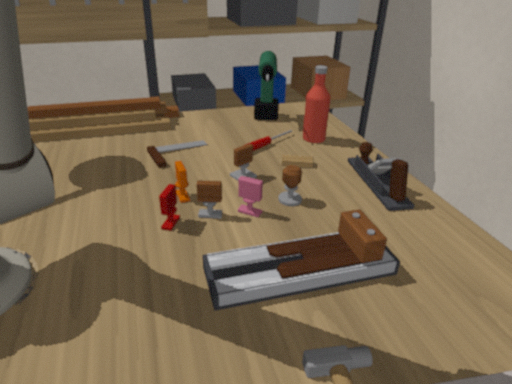

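The top view shows bars at (150,162), which has a wide foot, and (222,215), the likely T-head. The knob is at (213,124), and the orange, pink and red look-alikes are around them. The track runs from (325,232) to (322,82), with the block at (325,97). I'll enlarge both areas next.

```bash
python3 - <<'E'
from h import *
a=cv2.imread('pics/top0.png');b=cv2.imread('pics/side0.png')
f=lambda im,x,y,w,h,k:cv2.resize(im[y:y+h,x:x+w],None,fx=k,fy=k,interpolation=cv2.INTER_CUBIC)
c1=f(a,200,190,60,90,6);c2=f(a,285,75,75,165,3.6)
print(c1.shape,c2.shape)
H=max(c1.shape[0],c2.shape[0]);g=np.zeros((H,c1.shape[1]+c2.shape[1]+10,3),np.uint8)
g[:c1.shape[0],:c1.shape[1]]=c1;g[:c2.shape[0],c1.shape[1]+10:]=c2;cv2.imwrite('pics/ctop.png',g)
c1=f(b,150,150,110,90,5);c2=f(b,195,200,210,105,3.8)[:,:]
cv2.imwrite('pics/cs1.png',np.vstack([f(b,190,165,75,60,4)[:, :300],]))
d1=f(b,150,160,200,70,4);d2=f(b,195,205,200,88,4);cv2.imwrite('pics/cside.png',np.vstack([d1,d2])[:600]);print(d1.shape,d2.shape)
E
```

```text
(540, 360, 3) (594, 270, 3)
(280, 800, 3) (352, 800, 3)
```

View pics/ctop.png

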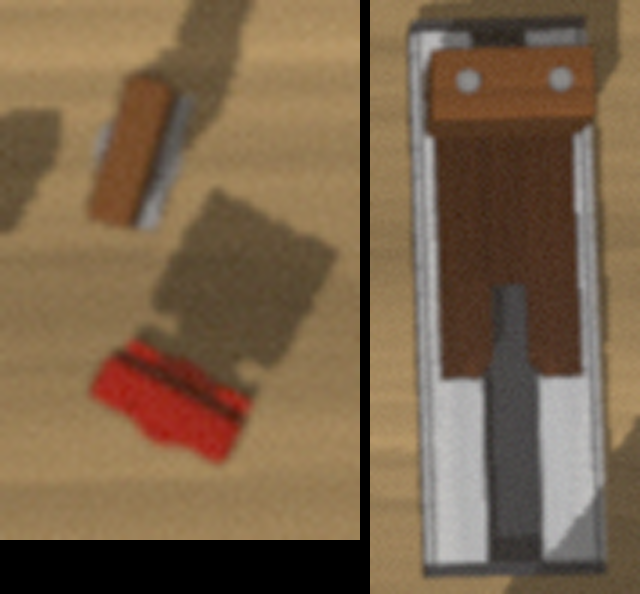

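View pics/cside.png

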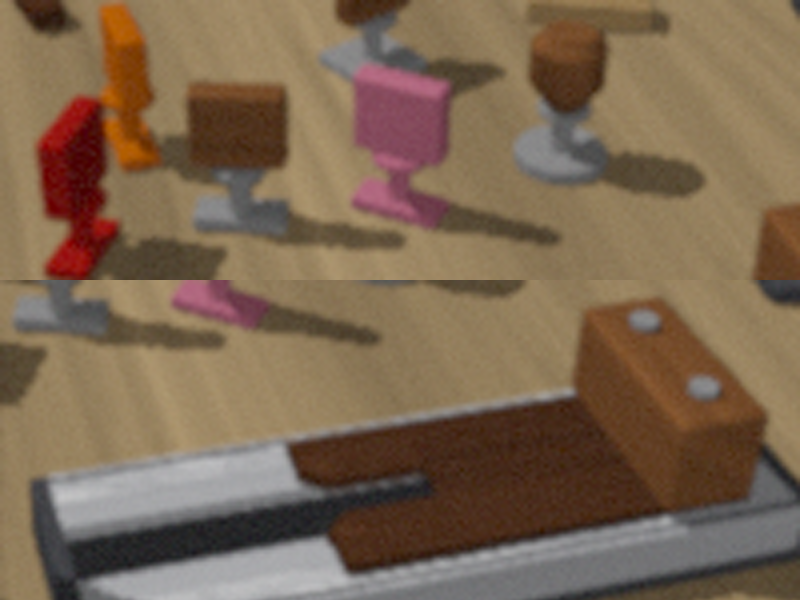

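```bash
python3 - <<'E'
from h import *
T=lambda u,v:(285+(u-370+.5)/3.6-.5,75+(v+.5)/3.6-.5)
S=lambda u,v:(150+(u+.5)/4-.5,160+(v+.5)/4-.5)
S2=lambda u,v:(195+(u+.5)/4-.5,205+(v-280+.5)/4-.5)
B=lambda u,v:(200+(u+.5)/6-.5,190+(v+.5)/6-.5)
def pr(n,*v):print(n,*[np.round(x,1).tolist() for x in v])
pr('bar top',*tri([ray('top',B(131,148)),ray('side',S(238,86))]))
for p in [(127,76),(170,82),(140,222),(92,216)]: pr('corner z80',atz('top',B(*p),80))
for p,z in [((509,286),36),((443,377),36),((581,376),36),((514,560),30),((412,24),30),((585,20),30),((426,570),30),((605,568),30),((487,540),30),((542,540),30)]: pr(p,atz('top',T(*p),z))
for p,q in [((509,286),(428,478)),((443,377),(290,444)),((581,376),(347,570))]: pr('tri',*tri([ray('top',T(*p)),ray('side',S2(*q))]))
s=arm.read_state();Rm=R.from_quat(s["ee_rot"]).as_matrix();pr('tool axes',*(Rm.T*100))
E
```

```text
bar top [427.1, 108.0, 81.9] [0.7, 0.7]
corner z80 [449.6, 109.0, 80.0]
corner z80 [447.2, 95.2, 80.0]
corner z80 [402.7, 106.0, 80.0]
corner z80 [405.0, 121.3, 80.0]
(509, 286) [544.2, -98.6, 36.0]
(443, 377) [493.7, -59.4, 36.0]
(581, 376) [491.9, -136.8, 36.0]
(514, 560) [390.1, -95.8, 30.0]
(412, 24) [699.0, -50.1, 30.0]
(585, 20) [698.1, -149.5, 30.0]
(426, 570) [385.9, -46.4, 30.0]
(605, 568) [384.2, -146.4, 30.0]
(487, 540) [401.7, -81.2, 30.0]
(542, 540) [400.8, -111.9, 30.0]
tri [543.7, -98.3, 37.3] [0.2, 0.2]
tri [494.4, -59.7, 35.6] [0.7, 0.7]
tri [492.6, -137.4, 33.2] [0.4, 0.4]
tool axes [-95.9, -28.4, 0.0] [-28.4, 95.9, 0.2] [-0.1, 0.2, -100.0]
```

View pics/w0.png

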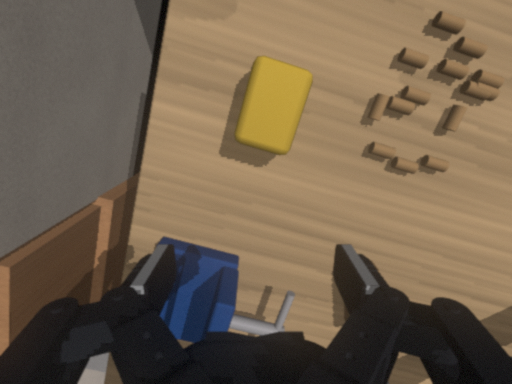

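The stud is near (427,108), with its bar yawed about -14.5°. The seat is near (537,-98). The first wrist picture shows nothing I need. I'll move towards the stud.

>>> step_arm --motion '[{"slide": [-45, 32, 0], "dr": [0, 0, 0.25], "jaw": 60}, {"slide": [-90, 64, 0], "dr": [0, 0, 0.5], "jaw": 60}, {"slide": [-135, 96, 0], "dr": [0, 0, 0.75], "jaw": 60}, {"slide": [-180, 128, 0], "dr": [0, 0, 1.0], "jaw": 60}, {"slide": [-225, 160, 0], "dr": [0, 0, 1.25], "jaw": 60}, {"slide": [-270, 192, 0], "dr": [0, 0, 1.5], "jaw": 60}, {"slide": [-316, 225, 0], "dr": [0, 0, 1.75], "jaw": 60}, {"slide": [-361, 257, 0], "dr": [0, 0, 2.0], "jaw": 60}]'

```text
clock: 1.15
position: [451.4, -248.7, 231.3]
ee_rot: [-0.004, 1.0, 0.0, 0.0]
contact_force: [0.7, -0.4, -0.1]
gripper_width: 59.8
grasp_force: 0.0
```

```bash
cat >> h.py <<'E'
def delta(pos,yaw=None):
    s=arm.read_state();Rm=R.from_quat(s["ee_rot"]).as_matrix()
    y0=np.degrees(np.arctan2(Rm[1,0],Rm[0,0]))
    print('clk',round(s['clock'],2),'pos',np.round(s['position'],1),'yaw',round(y0,2),'tilt',np.round(np.degrees(np.arccos(-Rm[2,2])),2),'F',np.round(s['contact_force'],1),'w',round(s['gripper_width'],1),'g',round(s['grasp_force'],1),'q',np.round(s['joints'],2))
    print('slide',np.round(Rm.T@(np.array(pos)-s['position']),1), 'drz(units)',None if yaw is None else round(-((yaw-y0+180)%360-180)/8,2))
    Rt=R.from_euler('ZX',[y0 if yaw is None else yaw,180],degrees=True)
    print('full dr',np.round(np.degrees((R.from_matrix(Rm).inv()*Rt).as_rotvec())/8,2))
E
python3 -c "
from h import *
delta([427,108,190],165.5)"
```

```text
clk 1.15 pos [ 451.4 -248.7  231.3] yaw -179.57 tilt 0.0 F [ 0.7 -0.4 -0.1] w 59.8 g 0.0 q [-0.19  0.2  -0.26 -0.   -1.12 -1.37]
slide [ 21.7 356.9  41.3] drz(units) 1.87
full dr [0.   0.   1.87]
```

>>> step_arm --motion '[{"slide": [2, 44, 0], "dr": [0, 0, 0.2], "jaw": 60}, {"slide": [5, 89, 0], "dr": [0, 0, 0.45], "jaw": 60}, {"slide": [8, 134, 5], "dr": [0, 0, 0.7], "jaw": 60}, {"slide": [11, 179, 10], "dr": [0, 0, 0.95], "jaw": 60}, {"slide": [14, 223, 16], "dr": [0, 0, 1.2], "jaw": 60}, {"slide": [17, 268, 23], "dr": [0, 0, 1.45], "jaw": 60}, {"slide": [20, 313, 30], "dr": [0, 0, 1.7], "jaw": 60}, {"slide": [22, 357, 31], "dr": [0, 0, 1.87], "jaw": 60}]'

```text
clock: 2.15
position: [424.8, 107.7, 199.8]
ee_rot: [0.126, 0.992, -0.0, -0.0]
contact_force: [0.2, 0.4, -0.6]
gripper_width: 60.1
grasp_force: 0.0
```

```bash
python3 -c "
from h import *
delta([427,108,43],165.5)
s,im=snap('wrist','w1');import pickle;pickle.dump(s,open('s1.pkl','wb'))
cv2.imwrite('pics/w1b.png',cv2.resize(im,(768,576),interpolation=cv2.INTER_CUBIC))
c=optics.camera_info('wrist');T=np.array(c['T_tool_cam']);W=np.eye(4);W[:3,:3]=R.from_quat(s['ee_rot']).as_matrix();W[:3,3]=s['position']
K=np.array(c['camera_matrix'])
for p in [(426.5,108,80),(426.5,108,0),(403.5,113.5,80),(448.5,102,80)]:
  q=np.linalg.inv(W@T)@np.array([*p,1]);print(p,np.round([K[0,2]-K[0,0]*q[0]/q[2],K[1,2]+K[1,1]*q[1]/q[2]],1)*1.5)
"
```

```text
clk 2.15 pos [424.8 107.7 199.8] yaw 165.49 tilt 0.06 F [ 0.2  0.4 -0.6] w 60.1 g 0.0 q [ 0.62  0.09 -0.47 -0.   -1.01 -2.45]
slide [ -2.2   1.  156.8] drz(units) -0.0
full dr [-0.   -0.01 -0.  ]
(426.5, 108, 80) [381.6  280.65]
(426.5, 108, 0) [381.6 253.2]
(403.5, 113.5, 80) [380.85 245.7 ]
(448.5, 102, 80) [381.15 312.6 ]
```

View pics/w1b.png

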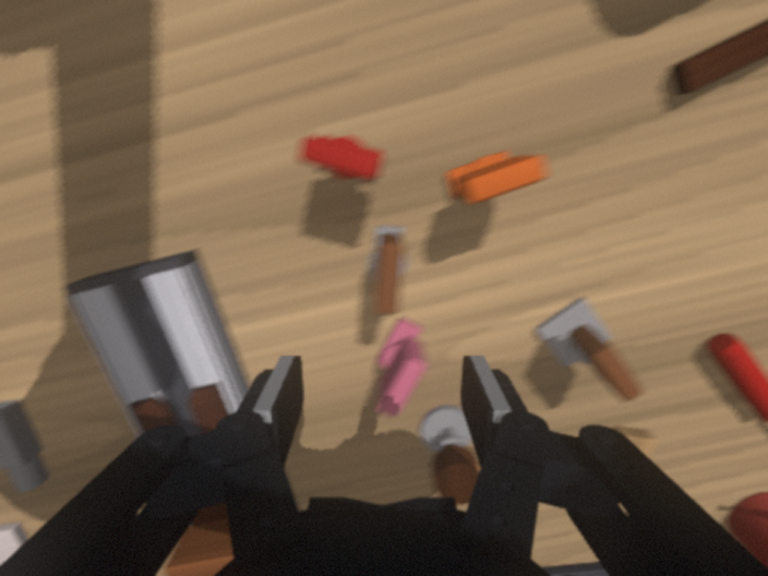

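```bash
python3 -c "
from h import *
import pickle;s=pickle.load(open('s1.pkl','rb'))
w=lambda u,v:((u+.5)/1.5-.5,(v+.5)/1.5-.5)
B=lambda u,v:(200+(u+.5)/6-.5,190+(v+.5)/6-.5)
S=lambda u,v:(150+(u+.5)/4-.5,160+(v+.5)/4-.5)
im=cv2.imread('pics/w1.png');f=im[140:220,215:305];cv2.imwrite('pics/w1c.png',cv2.resize(f,None,fx=7,fy=7,interpolation=cv2.INTER_CUBIC))
rs=[ray('wrist',w(387.5,275),s),ray('top',B(131,148)),ray('side',S(238,86))]
print(tri(rs),tri(rs[:2]),tri([rs[0],rs[2]]))
print(atz('wrist',w(390,236),80,s),atz('wrist',w(385,313),80,s))
"
```

```text
(array([426.19034713, 110.5236635 ,  79.44709866]), [np.float64(3.1928557698240256), np.float64(2.2175404493443747), np.float64(2.2800822074557474)]) (array([427.62023612, 110.53876436,  63.2850932 ]), [np.float64(1.2635949727854547), np.float64(1.263594972785465)]) (array([426.31192873, 112.49336296,  78.69729889]), [np.float64(2.3661078704703726), np.float64(2.366107870470464)])
[398.64521212 120.61280329  80.        ] [449.18195158 104.35007021  80.        ]
```

View pics/w1c.png

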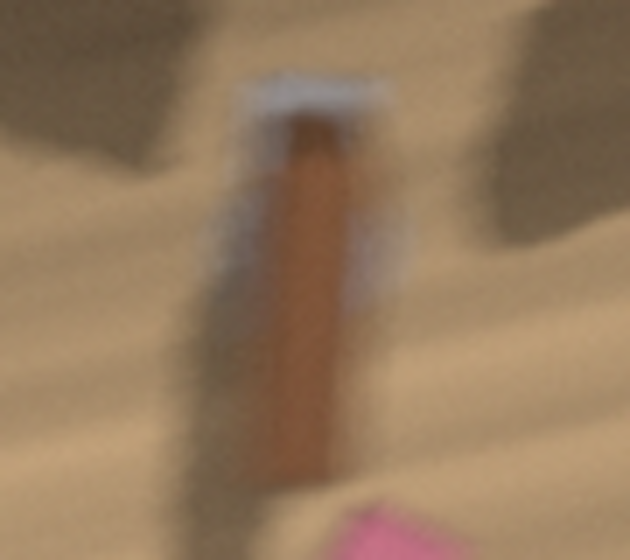

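```bash
python3 -c "
from h import *
import pickle;s=pickle.load(open('s1.pkl','rb'))
C=lambda u,v:(215+(u+.5)/7-.5,140+(v+.5)/7-.5)
a=atz('wrist',C(318,150),80,s);b=atz('wrist',C(290,482),80,s);print(a,b,(a+b)/2,np.linalg.norm(a-b),np.degrees(np.arctan2(*(b-a)[1::-1])))
B=lambda u,v:(200+(u+.5)/6-.5,190+(v+.5)/6-.5)
S=lambda u,v:(150+(u+.5)/4-.5,160+(v+.5)/4-.5)
rs=[ray('wrist',C(304,316),s),ray('top',B(131,148)),ray('side',S(238,86))]
print(tri(rs))
delta([427,110,43],162.5)
"
```

```text
[402.31385245 119.85364011  80.        ] [448.97807887 103.87449292  80.        ] [425.64596566 111.86406651  80.        ] 49.3242655531159 -18.90265017725527
(array([426.59826624, 110.21909418,  79.91742232]), [np.float64(2.3818662803872104), np.float64(1.9395172481442682), np.float64(1.7399836099160129)])
clk 2.2 pos [425.7 111.2 200.1] yaw 165.64 tilt 0.1 F [ 0.5  3.2 -0.7] w 60.1 g 0.0 q [ 0.63  0.09 -0.47 -0.   -1.01 -2.45]
slide [ -1.4  -1.1 157.1] drz(units) 0.39
full dr [0.01 0.01 0.39]
```

>>> step_arm --motion '[{"slide": [-1, 0, 20], "dr": [0, 0, 0.2], "jaw": 60}, {"slide": [-1, 0, 45], "dr": [0, 0, 0.4], "jaw": 60}, {"slide": [-1, 0, 70], "dr": [0, 0, 0.4], "jaw": 60}, {"slide": [-1, 0, 90], "dr": [0, 0, 0.4], "jaw": 60}, {"slide": [-1, 0, 100], "dr": [0, 0, 0.4], "jaw": 60}, {"slide": [-1, 0, 100], "dr": [0, 0, 0.4], "jaw": 60}, {"slide": [-1, 0, 100], "dr": [0, 0, 0.4], "jaw": 60}, {"slide": [-1, 0, 100], "dr": [0, 0, 0.4], "jaw": 60}]'

```text
clock: 3.2
position: [427.0, 106.5, 101.1]
ee_rot: [0.154, 0.988, 0.001, 0.001]
contact_force: [-0.2, -0.0, 0.6]
gripper_width: 59.8
grasp_force: 0.0
```

```bash
python3 -c "
from h import *
delta([426.5,110.5,43],162.5)
s,im=snap('wrist','w2')
cv2.imwrite('pics/w2c.png',cv2.resize(im[60:380,130:380],None,fx=1.8,fy=1.8,interpolation=cv2.INTER_CUBIC))
delta([426.5,110.5,43],162.5)
import pickle;pickle.dump(s,open('s2.pkl','wb'))
"
```

```text
clk 3.2 pos [427.  106.5 101.1] yaw 162.33 tilt 0.1 F [-0.2 -0.   0.6] w 59.8 g 0.0 q [ 0.62  0.23 -0.61  0.   -0.73 -2.5 ]
slide [ 1.8  3.6 58.1] drz(units) -0.02
full dr [ 0.01  0.01 -0.02]
clk 3.25 pos [426.9 106.4 101. ] yaw 162.33 tilt 0.09 F [ 0.1  1.1 -0.6] w 60.1 g 0.0 q [ 0.62  0.23 -0.61  0.   -0.73 -2.5 ]
slide [ 1.7  3.7 58. ] drz(units) -0.02
full dr [ 0.01  0.01 -0.02]
```

View pics/w2c.png

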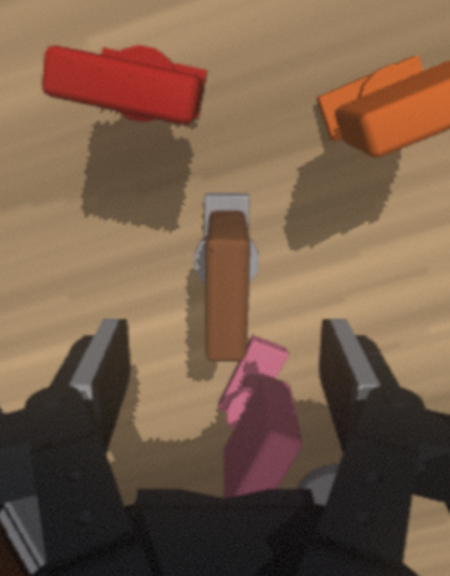

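```bash
python3 -c "
from h import *
import pickle;s=pickle.load(open('s2.pkl','rb'))
S=lambda u,v:(150+(u+.5)/4-.5,160+(v+.5)/4-.5)
C=lambda u,v:(130+(u+.5)/1.8-.5,60+(v+.5)/1.8-.5)
a=atz('wrist',C(228.5,238),80,s);b=atz('wrist',C(226.5,360),80,s);m=(a+b)/2
Rm=R.from_quat(s['ee_rot']).as_matrix()
t=lambda p:np.round(Rm.T@(p-s['position']),1)
print(m,t(m),np.linalg.norm(a-b),np.degrees(np.arctan2(*(b-a)[1::-1])))
for n,p in dict(pinkfoot1=(252,340),p2=(288,350),p3=(222,408)).items(): print(n,t(atz('wrist',C(*p),8,s)))
print('pinktop',t(atz('top',(229,172),80)), t(tri([ray('top',(229,172)),ray('side',S(403,75))])[0]))
"
```

```text
[426.53850223 108.80918423  80.        ] [ 1.2  2.  21.1] 48.43868588123266 -18.40315875059393
pinkfoot1 [-55.6  15.8  93.2]
p2 [-61.7  35.3  93.2]
p3 [-98.9  -0.4  93.2]
pinktop [-81.5  10.3  21.2] [-81.4   9.9  15.2]
```

The bar is aligned in the wrist view at centre column 256, and pink is at least 55 mm away. I'll descend and grip.

>>> step_arm --motion '[{"slide": [1, 2, 15], "dr": [0, 0, 0.1], "jaw": 60}, {"slide": [1, 2, 35], "dr": [0, 0, 0.1], "jaw": 60}, {"slide": [1, 2, 50], "dr": [0, 0, 0.1], "jaw": 60}, {"slide": [1, 2, 57], "dr": [0, 0, 0.1], "jaw": 60}, {"slide": [1, 2, 57], "dr": [0, 0, 0.1], "jaw": 50}, {"slide": [1, 2, 57], "dr": [0, 0, 0.1], "jaw": 30}, {"slide": [1, 2, 57], "dr": [0, 0, 0.1], "jaw": 10}, {"slide": [1, 2, 57], "dr": [0, 0, 0.1], "jaw": 5}]'

```text
clock: 4.25
position: [426.6, 108.6, 43.9]
ee_rot: [0.16, 0.987, 0.0, 0.0]
contact_force: [0.1, 0.6, 3.3]
gripper_width: 15.3
grasp_force: 61.1
```

>>> step_arm --motion '[{"slide": [0, 0, 0], "dr": [0, 0, 0], "jaw": 5}, {"slide": [0, 0, 0], "dr": [0, 0, 0], "jaw": 5}, {"slide": [0, 0, 0], "dr": [0, 0, 0], "jaw": 5}, {"slide": [0, 0, 0], "dr": [0, 0, 0], "jaw": 5}, {"slide": [0, 0, -10], "dr": [0, 0, 0], "jaw": 5}, {"slide": [0, 0, -35], "dr": [0, 0, 0], "jaw": 5}, {"slide": [0, 0, -65], "dr": [0, 0, 0], "jaw": 5}, {"slide": [0, 0, -80], "dr": [0, 0, 0], "jaw": 5}]'

```text
clock: 5.25
position: [426.5, 108.6, 125.0]
ee_rot: [0.161, 0.987, 0.001, 0.001]
contact_force: [-0.5, 0.4, -1.9]
gripper_width: 15.4
grasp_force: 60.8
```

```bash
python3 -c "
from h import *
delta([444,-97.2,123],179.4)"
```

```text
clk 5.25 pos [426.5 108.6 125. ] yaw 161.53 tilt 0.12 F [-0.5  0.4 -1.9] w 15.4 g 60.8 q [ 0.62  0.19 -0.58  0.   -0.8  -2.51]
slide [ -81.8 -189.6    1.7] drz(units) -2.23
full dr [ 0.01  0.01 -2.23]
```

>>> step_arm --motion '[{"slide": [-5, -12, 0], "dr": [0, 0, -0.15], "jaw": 5}, {"slide": [-17, -39, 0], "dr": [0, 0, -0.45], "jaw": 5}, {"slide": [-31, -72, 0], "dr": [0, 0, -0.85], "jaw": 5}, {"slide": [-46, -106, 0], "dr": [0, 0, -1.25], "jaw": 5}, {"slide": [-60, -140, 0], "dr": [0, 0, -1.65], "jaw": 5}, {"slide": [-73, -170, 0], "dr": [0, 0, -2.0], "jaw": 5}, {"slide": [-80, -186, 0], "dr": [0, 0, -2.2], "jaw": 5}, {"slide": [-82, -190, 0], "dr": [0, 0, -2.23], "jaw": 5}]'

```text
clock: 6.25
position: [443.3, -98.6, 123.3]
ee_rot: [0.007, 1.0, 0.0, -0.0]
contact_force: [0.3, -1.0, -1.0]
gripper_width: 15.0
grasp_force: 60.7
```

```bash
python3 -c "
from h import *
snap('side','sx')
delta([444,-97.2,123],179.4)
s,w=snap('wrist','w3');_,t=snap('top','t3');_,b=snap('side','s3')
f=lambda im,x,y,w,h,k:cv2.resize(im[y:y+h,x:x+w],(int(w*k),int(h*k)),interpolation=cv2.INTER_CUBIC)
g=np.zeros((600,800,3),np.uint8)
g[:300,:400]=f(b,160,170,160,120,2.5); g[300:,:400]=f(t,280,140,100,75,4); g[:,400:]=f(w,130,60,200,300,2)
cv2.imwrite('pics/m3.png',g)
import pickle;pickle.dump(s,open('s3.pkl','wb'))
"
```

```text
clk 6.3 pos [443.5 -98.4 123.3] yaw 179.28 tilt 0.03 F [ 0.1 -0.5 -1.1] w 14.9 g 60.7 q [ 0.14  0.22 -0.55 -0.   -0.81 -1.72]
slide [-0.5  1.2  0.3] drz(units) -0.01
full dr [ 0.   -0.   -0.01]
```

View pics/m3.png

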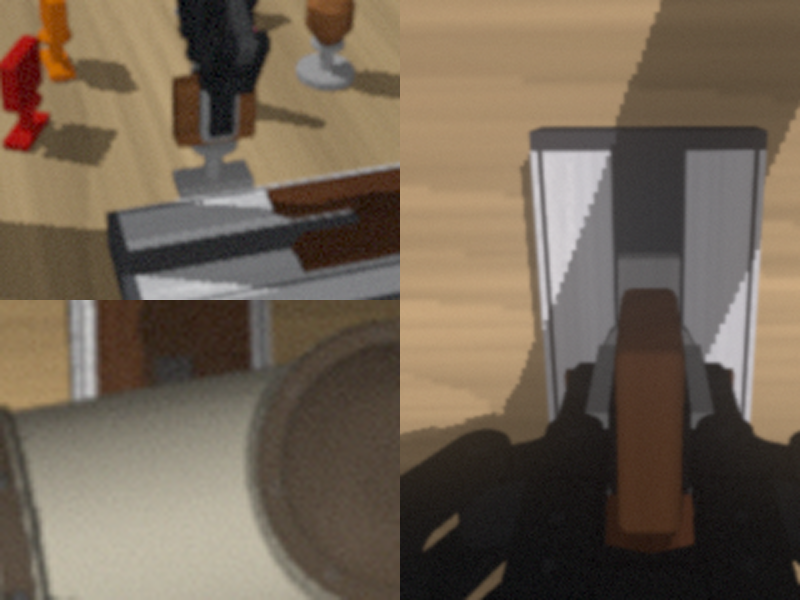

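The wrist view shows head and bar (cols 617–682) centred on the slot mouth (612–685). The side view shows the stud upright above the slot. Next I'll check the position along x.

```bash
python3 -c "
from h import *
import pickle;s=pickle.load(open('s3.pkl','rb'))
C=lambda u,v:(130+(u-400+.5)/2-.5,60+(v+.5)/2-.5)
S=lambda u,v:(160+(u+.5)/2.5-.5,170+(v+.5)/2.5-.5)
pr=lambda n,v:print(n,np.round(v,1))
dz=s['position'][2]-43.9
pr('near end',atz('wrist',C(648,129),30,s));pr('cap in',atz('wrist',C(648,150),30,s))
pr('mouthL',atz('wrist',C(612,200),30,s));pr('mouthR',atz('wrist',C(684.5,200),30,s))
pr('bar near',atz('wrist',C(649,350),80+dz,s));pr('bar far',atz('wrist',C(649,532),80+dz,s))
pr('head near top',atz('wrist',C(649,257),8+dz,s))
pr('side: foot front left',atz('side',S(270,192),36));pr('front right',atz('side',S(305,272),36));pr('trk end',atz('side',S(110,214),30))
pr('tcp',s['position'])
"
```

```text
near end [382.4 -97.8  30. ]
cap in [391.  -97.9  30. ]
mouthL [ 412.1 -113.8   30. ]
mouthR [412.5 -82.3  30. ]
bar near [418.9 -97.7 159.4]
bar far [467.5 -98.4 159.4]
head near top [420.4 -97.8  87.4]
side: foot front left [495.1 -62.7  36. ]
front right [ 491.3 -143.2   36. ]
trk end [385. -50.  30.]
tcp [443.5 -98.4 123.3]
```

>>> step_arm --motion '[{"slide": [0, 0, 10], "dr": [0, 0, 0], "jaw": 5}, {"slide": [0, 0, 25], "dr": [0, 0, 0], "jaw": 5}, {"slide": [0, 0, 38], "dr": [0, 0, 0], "jaw": 5}, {"slide": [0, 0, 45], "dr": [0, 0, 0], "jaw": 5}, {"slide": [0, 0, 49], "dr": [0, 0, 0], "jaw": 5}, {"slide": [0, 0, 53], "dr": [0, 0, 0], "jaw": 5}, {"slide": [0, 0, 57], "dr": [0, 0, 0], "jaw": 5}, {"slide": [0, 0, 57], "dr": [0, 0, 0], "jaw": 5}]'

```text
clock: 7.45
position: [443.6, -97.9, 66.2]
ee_rot: [0.006, 1.0, -0.0, -0.0]
contact_force: [-0.3, -0.6, -1.2]
gripper_width: 15.1
grasp_force: 60.7
```

```bash
python3 -c "
from h import *
delta([443.5,-98.4,53],179.4)"
```

```text
clk 7.45 pos [443.6 -97.9  66.2] yaw 179.36 tilt 0.02 F [-0.3 -0.6 -1.2] w 15.1 g 60.7 q [ 0.14  0.31 -0.61 -0.   -0.65 -1.72]
slide [ 0.1 -0.5 13.2] drz(units) -0.0
full dr [-0. -0. -0.]
```

>>> step_arm --motion '[{"slide": [0, 0, 3], "dr": [0, 0, 0], "jaw": 5}, {"slide": [0, 0, 6], "dr": [0, 0, 0], "jaw": 5}, {"slide": [0, 0, 9], "dr": [0, 0, 0], "jaw": 5}, {"slide": [0, 0, 11], "dr": [0, 0, 0], "jaw": 5}, {"slide": [0, 0, 12], "dr": [0, 0, 0], "jaw": 5}, {"slide": [0, 0, 13], "dr": [0, 0, 0], "jaw": 5}, {"slide": [0, 0, 13.2], "dr": [0, 0, 0], "jaw": 5}, {"slide": [0, 0, 13.2], "dr": [0, 0, 0], "jaw": 5}]'

```text
clock: 8.45
position: [443.8, -97.8, 53.2]
ee_rot: [0.006, 1.0, 0.0, 0.0]
contact_force: [0.3, -0.7, -0.7]
gripper_width: 15.4
grasp_force: 60.7
```

```bash
python3 -c "
from h import *
delta([537,-99,53],179.4)"
```

```text
clk 8.45 pos [443.8 -97.8  53.2] yaw 179.37 tilt 0.01 F [ 0.3 -0.7 -0.7] w 15.4 g 60.7 q [ 0.14  0.33 -0.63 -0.   -0.61 -1.72]
slide [-93.2  -0.2   0.2] drz(units) -0.0
full dr [ 0.  0. -0.]
```

>>> step_arm --motion '[{"slide": [-5, 0, 0], "dr": [0, 0, 0], "jaw": 5}, {"slide": [-17, 0, 0], "dr": [0, 0, 0], "jaw": 5}, {"slide": [-31, 0, 0], "dr": [0, 0, 0], "jaw": 5}, {"slide": [-45, 0, 0], "dr": [0, 0, 0], "jaw": 5}, {"slide": [-59, 0, 0], "dr": [0, 0, 0], "jaw": 5}, {"slide": [-72, 0, 0], "dr": [0, 0, 0], "jaw": 5}, {"slide": [-81, 0, 0], "dr": [0, 0, 0], "jaw": 5}, {"slide": [-87, 0, 0], "dr": [0, 0, 0], "jaw": 5}]'

```text
clock: 9.45
position: [531.2, -98.8, 53.0]
ee_rot: [0.006, 1.0, 0.0, -0.0]
contact_force: [-0.1, -0.8, -1.1]
gripper_width: 14.8
grasp_force: 60.7
```

```bash
python3 -c "
from h import *
delta([537,-99,53],179.4)"
```

```text
clk 9.45 pos [531.2 -98.8  53. ] yaw 179.37 tilt 0.02 F [-0.1 -0.8 -1.1] w 14.8 g 60.7 q [ 0.12  0.44 -0.42 -0.   -0.71 -1.7 ]
slide [-5.8 -0.2 -0. ] drz(units) -0.0
full dr [ 0. -0. -0.]
```

>>> step_arm --motion '[{"slide": [-1, 0, 0], "dr": [0, 0, 0], "jaw": 5}, {"slide": [-2, 0, 0], "dr": [0, 0, 0], "jaw": 5}, {"slide": [-3, 0, 0], "dr": [0, 0, 0], "jaw": 5}, {"slide": [-4, 0, 0], "dr": [0, 0, 0], "jaw": 5}, {"slide": [-4.5, 0, 0], "dr": [0, 0, 0], "jaw": 5}, {"slide": [-5, 0, 0], "dr": [0, 0, 0], "jaw": 5}, {"slide": [-5.5, 0, 0], "dr": [0, 0, 0], "jaw": 5}, {"slide": [-6, 0, 0], "dr": [0, 0, 0], "jaw": 5}]'

```text
clock: 10.45
position: [536.8, -98.9, 53.1]
ee_rot: [0.006, 1.0, -0.0, -0.0]
contact_force: [-0.2, 0.5, -1.0]
gripper_width: 15.4
grasp_force: 60.7
```

```bash
python3 -c "
from h import *
delta([537,-99,53],179.4)"
```

```text
clk 10.45 pos [536.8 -98.9  53.1] yaw 179.37 tilt 0.0 F [-0.2  0.5 -1. ] w 15.4 g 60.7 q [ 0.12  0.45 -0.41  0.   -0.71 -1.7 ]
slide [-0.2 -0.1  0.1] drz(units) -0.0
full dr [-0. -0. -0.]
```

No contact yet. I'll feel for the notch end in small steps.

>>> step_arm --motion '[{"slide": [-0.5, 0, 0], "dr": [0, 0, 0], "jaw": 5}, {"slide": [-1, 0, 0], "dr": [0, 0, 0], "jaw": 5}, {"slide": [-1.5, 0, 0], "dr": [0, 0, 0], "jaw": 5}, {"slide": [-1.5, 0, 0], "dr": [0, 0, 0], "jaw": 5}, {"slide": [-2, 0, 0], "dr": [0, 0, 0], "jaw": 5}, {"slide": [-2, 0, 0], "dr": [0, 0, 0], "jaw": 5}, {"slide": [-2, 0, 0], "dr": [0, 0, 0], "jaw": 5}, {"slide": [-2, 0, 0], "dr": [0, 0, 0], "jaw": 5}]'

```text
clock: 11.45
position: [538.8, -98.8, 53.1]
ee_rot: [0.006, 1.0, 0.0, 0.0]
contact_force: [-0.0, 0.1, -0.5]
gripper_width: 15.4
grasp_force: 60.7
```

>>> step_arm --motion '[{"slide": [-0.5, 0, 0], "dr": [0, 0, 0], "jaw": 5}, {"slide": [-0.5, 0, 0], "dr": [0, 0, 0], "jaw": 5}, {"slide": [-1, 0, 0], "dr": [0, 0, 0], "jaw": 5}, {"slide": [-1, 0, 0], "dr": [0, 0, 0], "jaw": 5}, {"slide": [-1, 0, 0], "dr": [0, 0, 0], "jaw": 5}, {"slide": [-1, 0, 0], "dr": [0, 0, 0], "jaw": 5}, {"slide": [-1, 0, 0], "dr": [0, 0, 0], "jaw": 5}, {"slide": [-1, 0, 0], "dr": [0, 0, 0], "jaw": 5}]'

```text
clock: 12.45
position: [539.7, -98.9, 53.1]
ee_rot: [0.006, 1.0, -0.0, -0.0]
contact_force: [0.5, -0.0, -1.7]
gripper_width: 15.3
grasp_force: 60.7
```

>>> step_arm --motion '[{"slide": [-0.5, 0, 0], "dr": [0, 0, 0], "jaw": 5}, {"slide": [-0.5, 0, 0], "dr": [0, 0, 0], "jaw": 5}, {"slide": [-1, 0, 0], "dr": [0, 0, 0], "jaw": 5}, {"slide": [-1, 0, 0], "dr": [0, 0, 0], "jaw": 5}, {"slide": [-1, 0, 0], "dr": [0, 0, 0], "jaw": 5}, {"slide": [-1, 0, 0], "dr": [0, 0, 0], "jaw": 5}, {"slide": [-1, 0, 0], "dr": [0, 0, 0], "jaw": 5}, {"slide": [-1, 0, 0], "dr": [0, 0, 0], "jaw": 5}]'

```text
clock: 13.45
position: [540.0, -98.9, 52.9]
ee_rot: [0.006, 1.0, -0.0, -0.001]
contact_force: [-4.8, 1.5, 2.8]
gripper_width: 15.0
grasp_force: 61.3
```

>>> step_arm --motion '[{"slide": [-0.5, 0, 0], "dr": [0, 0, 0], "jaw": 5}, {"slide": [-0.5, 0, 0], "dr": [0, 0, 0], "jaw": 5}, {"slide": [-1, 0, 0], "dr": [0, 0, 0], "jaw": 5}, {"slide": [-1, 0, 0], "dr": [0, 0, 0], "jaw": 5}, {"slide": [-1, 0, 0], "dr": [0, 0, 0], "jaw": 5}, {"slide": [-1, 0, 0], "dr": [0, 0, 0], "jaw": 5}, {"slide": [-1, 0, 0], "dr": [0, 0, 0], "jaw": 5}, {"slide": [-1, 0, 0], "dr": [0, 0, 0], "jaw": 5}]'

```text
clock: 14.45
position: [540.1, -99.0, 52.8]
ee_rot: [0.006, 1.0, -0.0, -0.002]
contact_force: [-6.4, 1.4, 3.1]
gripper_width: 15.5
grasp_force: 61.5
```

Contact came at about 539.8, the notch end, which puts the seat near 538. I'll back off slightly and do the quarter turn in two halves.

>>> step_arm --motion '[{"slide": [1.5, 0, 0], "dr": [0, 0, 0], "jaw": 5}, {"slide": [3, 0, 0], "dr": [0, 0, 0], "jaw": 5}, {"slide": [3.2, 0, 0], "dr": [0, 0, -0.5], "jaw": 5}, {"slide": [3.2, 0, 0], "dr": [0, 0, -1.5], "jaw": 5}, {"slide": [3.2, 0, 0], "dr": [0, 0, -2.5], "jaw": 5}, {"slide": [3.2, 0, 0], "dr": [0, 0, -3.5], "jaw": 5}, {"slide": [3.2, 0, 0], "dr": [0, 0, -4.4], "jaw": 5}, {"slide": [3.2, 0, 0], "dr": [0, 0, -5], "jaw": 5}]'

```text
clock: 15.45
position: [539.6, -99.1, 53.2]
ee_rot: [-0.338, 0.941, -0.0, 0.001]
contact_force: [-1.4, -1.5, -1.8]
gripper_width: 15.3
grasp_force: 60.8
```

```bash
python3 -c "
from h import *
delta([538.4,-98.9,52.9],269.4)"
```

```text
clk 15.45 pos [539.6 -99.1  53.2] yaw -140.44 tilt 0.12 F [-1.4 -1.5 -1.8] w 15.3 g 60.8 q [ 0.11  0.45 -0.4   0.   -0.72 -1.  ]
slide [0.8 0.9 0.3] drz(units) -6.23
full dr [-0.02  0.   -6.23]
```

>>> step_arm --motion '[{"slide": [0.5, 0.5, 0], "dr": [0, 0, -0.5], "jaw": 5}, {"slide": [0.5, 0.5, 0], "dr": [0, 0, -1.5], "jaw": 5}, {"slide": [0.5, 0.5, 0], "dr": [0, 0, -2.6], "jaw": 5}, {"slide": [0.5, 0.5, 0], "dr": [0, 0, -3.7], "jaw": 5}, {"slide": [0.5, 0.5, 0], "dr": [0, 0, -4.8], "jaw": 5}, {"slide": [0.5, 0.5, 0], "dr": [0, 0, -5.7], "jaw": 5}, {"slide": [0.5, 0.5, 0], "dr": [0, 0, -6.23], "jaw": 5}, {"slide": [0.5, 0.5, 0], "dr": [0, 0, -6.23], "jaw": 5}]'

```text
clock: 16.45
position: [539.5, -98.8, 53.5]
ee_rot: [-0.702, 0.712, -0.001, 0.001]
contact_force: [-0.3, 0.1, -1.5]
gripper_width: 15.5
grasp_force: 60.8
```

```bash
python3 -c "
from h import *
delta([538.4,-98.9,52],269.4)"
```

```text
clk 16.45 pos [539.5 -98.8  53.5] yaw -90.82 tilt 0.21 F [-0.3  0.1 -1.5] w 15.5 g 60.8 q [ 0.11  0.45 -0.4   0.   -0.71 -0.13]
slide [0.2 1.1 1.5] drz(units) -0.03
full dr [-0.03  0.   -0.03]
```

>>> step_arm --motion '[{"slide": [0, 0.4, 0.5], "dr": [0, 0, 0], "jaw": 5}, {"slide": [0, 0.8, 1], "dr": [0, 0, 0], "jaw": 5}, {"slide": [0, 0.8, 1.4], "dr": [0, 0, 0], "jaw": 5}, {"slide": [0, 0.8, 1.4], "dr": [0, 0, 0], "jaw": 5}, {"slide": [0, 0.8, 1.4], "dr": [0, 0, 0], "jaw": 20}, {"slide": [0, 0.8, 1.4], "dr": [0, 0, 0], "jaw": 30}, {"slide": [0, 0.8, 1.4], "dr": [0, 0, 0], "jaw": 45}, {"slide": [0, 0.8, 1.4], "dr": [0, 0, 0], "jaw": 45}]'

```text
clock: 17.45
position: [537.1, -98.8, 51.7]
ee_rot: [-0.702, 0.712, -0.0, -0.0]
contact_force: [0.2, -0.9, 0.3]
gripper_width: 45.3
grasp_force: 0.0
```

>>> step_arm --motion '[{"slide": [0, 0, 0], "dr": [0, 0, 0], "jaw": 45}, {"slide": [0, 0, 0], "dr": [0, 0, 0], "jaw": 45}, {"slide": [0, 0, -8], "dr": [0, 0, 0], "jaw": 45}, {"slide": [0, 0, -25], "dr": [0, 0, 0], "jaw": 45}, {"slide": [0, 0, -50], "dr": [0, 0, 0], "jaw": 45}, {"slide": [0, 0, -75], "dr": [0, 0, 0], "jaw": 45}, {"slide": [0, 0, -100], "dr": [0, 0, 0], "jaw": 45}, {"slide": [0, 0, -120], "dr": [0, 0, 0], "jaw": 45}]'

```text
clock: 18.45
position: [537.3, -98.8, 173.5]
ee_rot: [-0.702, 0.712, -0.001, 0.001]
contact_force: [0.8, -0.1, 0.3]
gripper_width: 45.2
grasp_force: 0.0
```

>>> step_arm --motion '[{"slide": [20, 0, -10], "dr": [0, 0, 0], "jaw": 45}, {"slide": [50, 0, -20], "dr": [0, 0, 0], "jaw": 45}, {"slide": [80, 0, -30], "dr": [0, 0, 0], "jaw": 45}, {"slide": [110, 0, -40], "dr": [0, 0, 0], "jaw": 45}, {"slide": [140, 0, -40], "dr": [0, 0, 0], "jaw": 45}, {"slide": [160, 0, -40], "dr": [0, 0, 0], "jaw": 45}, {"slide": [180, 0, -40], "dr": [0, 0, 0], "jaw": 45}, {"slide": [180, 0, -40], "dr": [0, 0, 0], "jaw": 45}]'

```text
clock: 19.45
position: [534.4, -279.8, 211.4]
ee_rot: [-0.702, 0.713, 0.0, -0.0]
contact_force: [-0.4, 0.2, -0.2]
gripper_width: 45.0
grasp_force: 0.0
```

```bash
python3 -c "
from h import *
s,w=snap('wrist','w4');_,t=snap('top','t4');_,b=snap('side','s4')
print(s['position'],s['clock'])
f=lambda im,x,y,w,h,k:cv2.resize(im[y:y+h,x:x+w],(int(w*k),int(h*k)),interpolation=cv2.INTER_CUBIC)
g=np.zeros((600,800,3),np.uint8)
g[:300,:400]=f(b,195,180,200,150,2); g[300:,:400]=f(t,270,80,120,90,10/3); g[:,400:]=cv2.resize(w,(400,300)).repeat(2,0)[:600] if 0 else 0
g[:300,400:]=cv2.resize(w,(400,300)); g[300:,400:]=f(b,250,190,80,60,5)
cv2.imwrite('pics/m4.png',g)
"
```

```text
[ 534.38295493 -279.76400118  211.38162568] 19.45
```

View pics/m4.png

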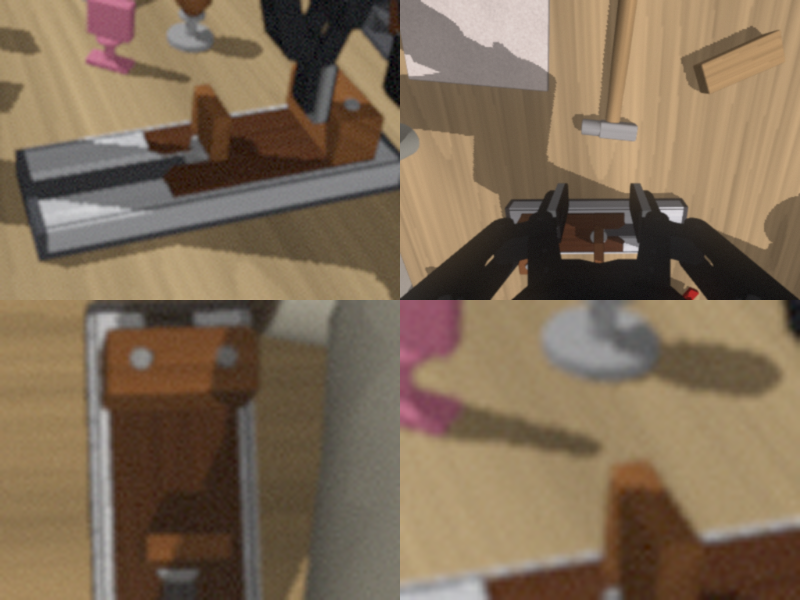

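The stud stands upright in the notch with its bar crosswise (top crop centre about (190,547)). I'll check its position numerically.

```bash
python3 -c "
from h import *
c=lambda u,v:(270+(u+.5)*.3-.5,80+(v-300+.5)*.3-.5)
S=lambda u,v:(195+(u+.5)/2-.5,180+(v+.5)/2-.5)
for z in (88,): print(atz('top',c(147,548),z),atz('top',c(234,546),z), tri([ray('top',c(190,547)),ray('side',S(212,98))]))
print('block front top z81',atz('top',c(180,400),81),'rear', atz('top',c(180,328),81))
"
```

```text
[536.64186899 -72.67168775  88.        ] [ 536.26689779 -122.76211153   88.        ] (array([536.74418593, -97.25729692,  90.72422743]), [np.float64(0.7354982640569037), np.float64(0.7354982640569986)])
block front top z81 [624.64337278 -96.34986503  81.        ] rear [667.70477755 -98.14511979  81.        ]
```

```bash
python3 -c "
from bench import arm
print(arm.job_done())"
```

```text
the job is handed in; nothing more can be done
None
```

The T-head stud is standing upright in the stop's notch, about 1–2 mm from my estimate of the seat and turned a quarter turn so the head is crosswise under the lips. The gripper is clear, and I handed the job in at about 19.6 s; no verdict was returned.

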